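# Sort the loose shelving and furniture spares

### The job

Put the loose spares on the bench away: set each wooden ball into the dimple of its own size in the ball tray (large ball, large dimple; small ball, small dimple), lay the castor wheel flat inside the round dish, and stand the two square post feet flat in the two-bay tray, one in each bay. Set everything down rather than dropping or throwing it, and leave the mallet and the jar where they are.

Things in the scene. Friction and masses are not known exactly. Their poses are not given: they have to be found in the camera images.
- big_ball_center (a point): large dark wooden ball foot, a sphere 56 mm in diameter, loose on the bench and free to roll; the point is its centre (28 mm above what it stands on); its axes mean nothing
- small_ball_center (a point): small dark wooden ball foot, a sphere 40 mm in diameter, loose and free to roll; the point is its centre (20 mm up); its axes mean nothing
- wheel_mid (a point): castor wheel, a black rubber disc 50 mm in diameter and 24 mm thick with a white hub, lying flat and loose; the point is its centre (12 mm above what it lies on), z is its axle, upright
- foot_a_mid (a point): square post foot, a grey plastic open-topped square socket, 42 x 42 mm and 28 mm high, walls 4 mm, loose, standing open side up; the point is its centre half-way up (14 mm); x and y run square to its sides, z up
- foot_b_mid (a point): second square post foot, the same as foot_a (the two are interchangeable)
- ball_tray: white fixed block, 90 mm (x) by 190 mm (y) by 18 mm high, with two round straight-sided dimples 12 mm deep in its top: the large one (43 mm across) at y = +48 mm, the small one (29 mm across) at y = -48 mm, both at x = 0. Origin at the centre of its underside, on the bench; z up. Seated, the large ball's centre is 36 mm and the small ball's 32 mm above the origin
- bay_tray: dark steel fixed low tray, 110 mm (x) by 200 mm (y) outside, 16 mm high, walls and floor 4 mm; one divider 4 mm thick across its middle makes two equal bays, each about 102 mm (x) by 94 mm (y), centred at y = +49 and y = -49 mm. Origin at the centre of its underside, on the bench; z up. A foot standing in it has its centre 18 mm above the origin
- dish: round fixed shallow steel dish, 132 mm across the rim and 14 mm high, flat floor 4 mm thick and about 118 mm across. Origin at the centre of its underside, on the bench; z up. The wheel lying in it has its centre 16 mm above the origin
- mallet_mid (a point): bystander: rubber mallet lying beyond the work, handle 24 mm thick and 260 mm long, black head 60 mm in diameter and 90 mm long; the point is in the middle of the handle, 30 mm above the bench; x runs along the handle to the head
- jar_mid (a point): bystander: closed jar 64 mm in diameter and 85 mm high, upright; the point is its centre half-way up
Things that resemble listed ones, but are neither listed nor needed, are in the scene too. What is shaped like the part that bears foot_a_mid but red is not meant.

How it is judged:
At the end, for the whole second after the job is handed in: Each ball sits in its own dimple (8 mm sideways, 4 mm in height); the wheel lies flat on the dish floor; one foot stands flat on the floor of each bay (4 mm in height, tilt under 0.15 rad); all at rest (under 20 mm/s) (x of big_ball_center in the frame of ball_tray between -0.008 and 0.008 m and y of big_ball_center in the frame of ball_tray between 0.04 and 0.056 m and z of big_ball_center in the frame of ball_tray between 0.032 and 0.04 m and x of small_ball_center in the frame of ball_tray between -0.008 and 0.008 m and y of small_ball_center in the frame of ball_tray between -0.056 and -0.04 m and z of small_ball_center in the frame of ball_tray between 0.028 and 0.036 m and horizontal distance between wheel_mid and dish below 0.037 m and z of wheel_mid in the frame of dish between 0.012 and 0.02 m and angle between wheel_mid's own z axis and vertical below 0.15 rad and ((x of foot_a_mid in the frame of bay_tray between -0.035 and 0.035 m and y of foot_a_mid in the frame of bay_tray between 0.017 and 0.081 m and z of foot_a_mid in the frame of bay_tray between 0.014 and 0.022 m and angle between each of foot_a_mid, foot_b_mid's own z axis and vertical below 0.15 rad and x of foot_b_mid in the frame of bay_tray between -0.035 and 0.035 m and y of foot_b_mid in the frame of bay_tray between -0.081 and -0.017 m and z of foot_b_mid in the frame of bay_tray between 0.014 and 0.022 m) or (x of foot_a_mid in the frame of bay_tray between -0.035 and 0.035 m and y of foot_a_mid in the frame of bay_tray between -0.081 and -0.017 m and z of foot_a_mid in the frame of bay_tray between 0.014 and 0.022 m and angle between each of foot_a_mid, foot_b_mid's own z axis and vertical below 0.15 rad and x of foot_b_mid in the frame of bay_tray between -0.035 and 0.035 m and y of foot_b_mid in the frame of bay_tray between 0.017 and 0.081 m and z of foot_b_mid in the frame of bay_tray between 0.014 and 0.022 m)) and linear speed of each of big_ball, small_ball, wheel, foot_a, foot_b below 0.02 m/s); the robot touches nothing.
It fails at once if the mallet is moved by more than 30 mm (distance of mallet_mid from where it was at the start of the episode above 0.03 m).
It fails at once if the jar is moved by more than 30 mm (distance of jar_mid from where it was at the start of the episode above 0.03 m).
It fails at once if a spare is dropped or thrown (faster than 1 m/s while out of the fingers, a fall of about 50 mm) ((linear speed of big_ball above 1 m/s and contact force between big_ball and the fingers below 0.01 N) or (linear speed of small_ball above 1 m/s and contact force between small_ball and the fingers below 0.01 N) or (linear speed of wheel above 1 m/s and contact force between wheel and the fingers below 0.01 N) or (linear speed of foot_a above 1 m/s and contact force between foot_a and the fingers below 0.01 N) or (linear speed of foot_b above 1 m/s and contact force between foot_b and the fingers below 0.01 N)).
It also fails if it takes over 120 s, if anything falls off the work surface, if the arm or the gripper's body presses on something with over 40 N, if the wrist force passes 120 N, or if a joint passes its speed limit or range.

### The arm

A 6-joint arm with a two-finger parallel gripper is mounted at the origin on the work surface. World frame = base frame: x ahead of the robot, y to its left, z up, the work surface at z = 0. Lengths are in m, angles in rad, forces in N, time in s.
With the tool pointing down it reaches from about 0.3 to 0.775 m from the base axis. Payload 14.6 kg.
Tool frame: the origin (TCP) lies between the finger pads; the fingertips stand 22 mm ahead of it and the grasp point (between the pads) lies 3 mm ahead of it; z points along the fingers, y is the direction in which the jaws open and shut (so a half turn about z gives the same grasp; the last joint's range is limited). The gripper opens to 85 mm and grips with 20 to 120 N. Pads are 22 mm wide; open, the fingers measure 114 mm over their backs; the gripper's body (76 mm by 85 mm) begins 54 mm behind the grasp point. The pads swing forward as they close: fully open they stand 13 mm farther back than shut.
Start: joints at [1.163, 0.3, 1.521, -0, 1.321, -0.067], TCP at [0.184, 0.518, 0.253] pointing down, gripper open.
Joint ranges: [-3.03, 3.03], [-0.79, 2.21], [0.23, 2.52], [-1.04, 4.18], [0, 3.07], [-2.55, 2.55]. Speed limits (rad/s): [2.22, 2.22, 2.57, 3.14, 3.14, 3.14].

### API

Orientations are given as a unit quaternion [w, x, y, z].
In Python, from plant import r gives the robot as it stands.
- The arm moves only by the tool move_arm, never from a script. Its argument "commands" is text: rows parted by semicolons, each of 7 numbers parted by spaces: the shift along the world's x, y, z in m, then the turn, a rotation vector about the world's x, y, z in degrees, then the opening, from 0 (shut) to 1 (fully open). In form: tx ty tz ax ay az hand; .... A call has exactly 8 rows; each row shifts and turns the commanded pose from where the row before left it; what a row does not reach is not made up. A row lasts 1/10 s, in which the tool goes at most 50 mm and 8.59 degrees, less where a joint would pass 70% of its speed; a pose out of reach is approached as far as the arm can. A call is refused whole if a number of a shift passes 0.05 or a number of a turn 8.59, either way. A call with a gripper value outside its range is refused whole. The fingers move at their own pace and stop on an object; the grip force is fixed at half the most. Time passes only in rows, so rows that do not move let the fingers close, or fill a call up. It gives the time, the measured TCP pose, the force and the opening at its end, in the units of the state.
- r.read_state(): the state, without advancing time (a new reading comes with each control period).
- r.read_camera(name): name is "scene" or "top" or "wrist"; returns a dict with "color" (400x640x3 uint8, red, green, blue), "K" (3x3 intrinsics, pixels), "R" (3x3) and "t" (3): a world point X has camera coordinates R X + t; the wrist camera has in their place "tool_from_camera" (4x4, takes a point from camera to tool coordinates, whose origin is the TCP and whose axes are the flange's). Camera axes: x right, y down, z forward; pixel columns grow to the right and rows downward; lengths in m; the calibration is good to about 2 mm. A picture is of the moment at which its call begins: read the wrist's pose just before it. There is no depth.
- r.close_job(): hands the job in, once; it reports no verdict.
The state is a dict: "t": time; "qpos": joint angles; "dq": joint speeds; "joint_torque": joint torques, N m; "position": TCP position; "tcp_rot": TCP orientation; "wrist_force": force on the tool from outside, world axes, zero at the start; "wrist_torque": the same for the moment, N m; "grip_width": finger opening in m.
Only numpy, scipy, OpenCV 4.12 (cv2) and the standard library are available. Lean on these libraries where they do the work, as an engineer would, in place of code of your own. Each camera call takes 0.05 s, during which the arm holds its last target. There are 200 camera calls.

## Working session

There is one attempt and no reset: what is moved stays moved. The work goes in short steps, Python scripts to look and compute and a tool call to move; the robot and the scene stay as the last step left them, time stands still between calls to the robot, and variables do not carry over. Pictures are saved under pics/ and viewed, about 12 in all and at most 16, crops included, and the job is handed in when it is done.

Besides the shell and the picture viewer there is one more tool, called after ">>>" by a JSON object that holds its "name" and its "arguments". move_arm: Moves the arm, as the interface text tells. Its arguments: {"type":"object","properties":{"commands":{"type":"string"}},"required":["commands"]}

```bash
mkdir -p pics; ls
python3 - <<'E'
from plant import r
import cv2,pickle
s=r.read_state();print(s)
D={}
for n in("top","scene"):
    c=r.read_camera(n);D[n]=c;cv2.imwrite(f"pics/{n}0.png",c["color"][:,:,::-1])
    print(n,c["K"],c["R"],c["t"])
pickle.dump(D,open("cams.pkl","wb"))
E
```

```text
pics
{'t': 0.0, 'qpos': array([ 1.16339407e+00,  3.00506008e-01,  1.52159242e+00, -1.89114916e-05,
        1.32068903e+00, -6.65899712e-02]), 'dq': array([-0.00089612, -0.0020597 ,  0.00078911,  0.00025169,  0.00066015,
       -0.00021124]), 'joint_torque': array([-4.93018852e-04, -5.43503952e+01, -3.61791801e+01, -1.12416212e-04,
        4.08188513e-03, -3.04265984e-05]), 'position': array([0.18375753, 0.51817327, 0.25269735]), 'tcp_rot': array([-1.31356432e-04,  1.69580280e-01,  9.85516195e-01, -5.82854796e-04]), 'wrist_force': array([-0.20006365, -0.17708977, -0.86485005]), 'wrist_torque': array([-0.04506832, -0.05018163, -0.01204925]), 'grip_width': 0.08544025218948136}
top [[409.53192311   0.         323.1748395 ]
 [  0.         409.53192311 196.62641949]
 [  0.           0.           1.        ]] [[-0.01987142 -0.99968526  0.01531361]
 [-0.98769769  0.01725233 -0.15542082]
 [ 0.15510771 -0.01821365 -0.98772965]] [-0.00759881  0.54755485  0.8473796 ]
scene [[388.63562385   0.         319.81720343]
 [  0.         388.63562385 202.42496868]
 [  0.           0.           1.        ]] [[ 0.66918591  0.74288273  0.01776176]
 [ 0.54042509 -0.47012907 -0.69779609]
 [-0.51003034  0.47655421 -0.71607621]] [-0.38190008 -0.24772741  1.21386608]
```

View pics/top0.png

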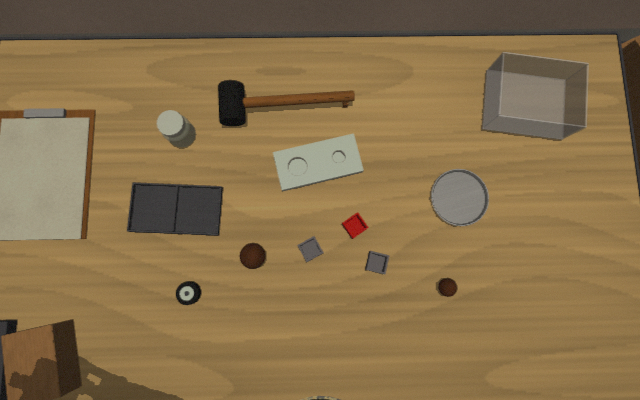

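View pics/scene0.png

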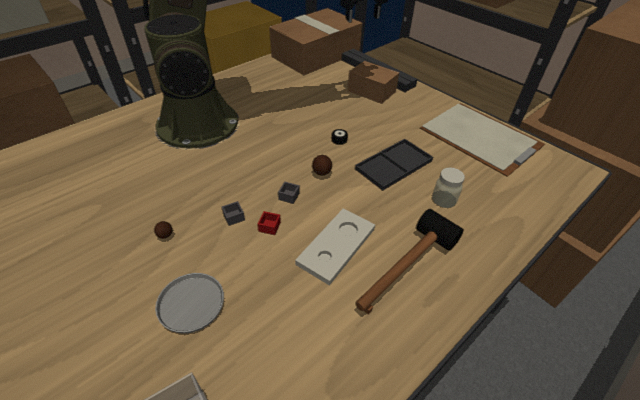

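Top view: big ball (253,256), small ball (447,287), wheel (188,293), grey feet (310,249) and (377,262). The red square (354,226) is the decoy. Ball tray at (318,162) with its large dimple on the left (297,166), bay tray (176,209), dish (459,198), jar (175,128), mallet (290,100). Next, an enlarged crop.

```bash
cat > h.py <<'E'
import numpy as np,cv2,pickle
D=pickle.load(open("cams.pkl","rb"))
def pt(u,v,z,cam="top"):
    c=D[cam];R,t=c["R"],c["t"];C=-R.T@t
    d=R.T@np.linalg.solve(c["K"],[u,v,1]);return C+d*(z-C[2])/d[2]
def proj(X,cam="top"):
    c=D[cam];p=c["K"]@(c["R"]@np.asarray(X,float)+c["t"]);return p[:2]/p[2]
E
python3 - <<'E'
from h import *
im=D["top"]["color"][:,:,::-1]
cv2.imwrite("pics/crop1.png",cv2.resize(im[190:310,165:325],None,fx=5,fy=5,interpolation=cv2.INTER_CUBIC)[:, :800])
cv2.imwrite("pics/crop2.png",cv2.resize(im[130:290,260:420],None,fx=3.75,fy=3.75,interpolation=cv2.INTER_CUBIC))
print(-D["top"]["R"].T@D["top"]["t"])
for n,u,v,z in [("big",253,256,.028),("small",447,287,.02),("wheel",188,293,.024),("fa",310,249,.028),("fb",377,262,.028),("dish",459,198,.014),("L",297.5,166.5,.018),("S",338.5,157,.018),("bay",176,209,.016),("jar",171,121,.085),("mallet",300,99,.03),("red",354,226,.028)]:
    X=pt(u,v,z);print(n,X.round(4),"reach",np.hypot(*X[:2]).round(3),"scene px",proj(X,"scene").round(0))
E
```

```text
[ 0.40923255 -0.00160914  0.92219974]
big [0.4228 0.1357 0.028 ] reach 0.444 scene px [321. 164.]
small [ 0.3482 -0.2824  0.02  ] reach 0.448 scene px [163. 228.]
wheel [0.3475 0.274  0.024 ] reach 0.442 scene px [338. 133.]
fa [0.4353 0.0127 0.028 ] reach 0.436 scene px [288. 187.]
fb [ 0.4047 -0.1316  0.028 ] reach 0.426 scene px [232. 208.]
dish [ 0.5434 -0.3247  0.014 ] reach 0.633 scene px [189. 297.]
L [0.6211 0.0384 0.018 ] reach 0.622 scene px [347. 227.]
S [ 0.6417 -0.0549  0.018 ] reach 0.644 scene px [323. 254.]
bay [0.5295 0.3086 0.016 ] reach 0.613 scene px [393. 160.]
jar [0.7085 0.3022 0.085 ] reach 0.77 scene px [452. 175.]
mallet [0.7765 0.0305 0.03  ] reach 0.777 scene px [397. 268.]
red [ 0.4834 -0.0843  0.028 ] reach 0.491 scene px [268. 217.]
```

View pics/crop2.png

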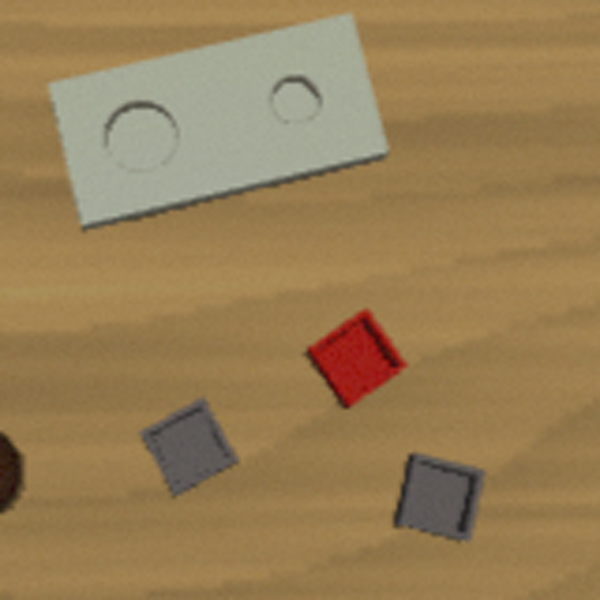

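View pics/crop1.png

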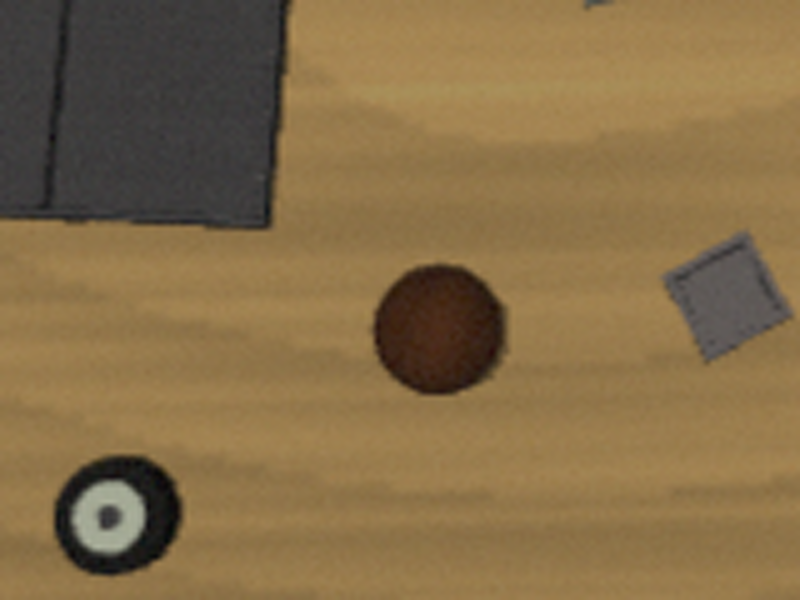

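```bash
cat > fit.py <<'E'
from h import *
from scipy.optimize import minimize
def box(a,b,h): return np.array([[x,y,z] for x in(-a/2,a/2) for y in(-b/2,b/2) for z in(0,h)])
def cyl(d,h): t=np.linspace(0,2*np.pi,48); return np.array([[d/2*np.cos(a),d/2*np.sin(a),z] for a in t for z in(0,h)])
def ball(d):
    t=np.linspace(0,2*np.pi,24);p=np.linspace(0,np.pi,13)
    return np.array([[d/2*np.cos(a)*np.sin(b),d/2*np.sin(a)*np.sin(b),d/2+d/2*np.cos(b)] for a in t for b in p])
def masks(cam):
    im=cv2.cvtColor(D[cam]["color"],cv2.COLOR_RGB2HSV); return (im[...,1]<95),(im[...,2]<75)
S=8
def fit(P,p0,kind,cam="top",yaw=True,z0=0):
    m=masks(cam)[0] if kind=="grey" else masks(cam)[1] if kind=="dark" else masks(cam)[0]|masks(cam)[1]
    c=proj([p0[0],p0[1],0.01],cam); w=70; u0,v0=int(c[0])-w,int(c[1])-w
    u0=max(u0,0);v0=max(v0,0)
    def hull(p):
        ca,sa=np.cos(p[2]),np.sin(p[2]);Q=P@np.array([[ca,sa,0],[-sa,ca,0],[0,0,1]])+[p[0],p[1],z0]
        uv=np.array([proj(q,cam) for q in Q]); 
        h=np.zeros((2*w*S,2*w*S),np.uint8); cv2.fillConvexPoly(h,np.round(cv2.convexHull(((uv-[u0,v0]+.5)*S).astype(np.float32))).astype(np.int32),1);return h
    sub=m[v0:v0+2*w,u0:u0+2*w].astype(np.uint8)
    lab,n=cv2.connectedComponents(sub)[1],0
    sel=hull(p0); small=cv2.resize(sel,(sub.shape[1]*S,sub.shape[0]*S)) if 0 else sel
    M=cv2.resize(lab.astype(np.float32),None,fx=S,fy=S,interpolation=cv2.INTER_NEAREST).astype(int)
    F=np.zeros(sel.shape,int);F[:M.shape[0],:M.shape[1]]=M
    ids=np.bincount(F[(sel>0)&(F>0)].ravel()); k=ids.argmax() if len(ids) else -1
    T=cv2.GaussianBlur((F==k).astype(np.float32),(0,0),S*.7); T=T>.5
    cn,_=cv2.findContours(T.astype(np.uint8),0,2);T=cv2.drawContours(np.zeros(T.shape,np.uint8),cn,-1,1,-1)
    f=lambda p:(np.count_nonzero(hull(p)!=T))/max(T.sum(),1)
    s=np.array([[0,0,0],[.006,0,0],[0,.006,0],[0,0,.15 if yaw else 0]]); s=s if yaw else s[:3]
    g=(lambda p:f(p)) if yaw else (lambda p:f([p[0],p[1],0]))
    q0=np.array(p0 if yaw else p0[:2]); r=minimize(g,q0,method="Nelder-Mead",options=dict(initial_simplex=q0+s[:,:len(q0)],xatol=1e-4,fatol=1e-4,maxiter=120))
    return r.x,r.fun
E
python3 - <<'E'
from fit import *
L=[("big",ball(.056),[.4228,.1357,0],"dark",0),("small",ball(.04),[.348,-.282,0],"dark",0),("wheel",cyl(.05,.024),[.3475,.274,0],"any",0),
("fa",box(.042,.042,.028),[.435,.013,.5],"grey",1),("fb",box(.042,.042,.028),[.4047,-.1316,-.2],"grey",1),
("dish",cyl(.132,.014),[.543,-.325,0],"grey",0),("tray",box(.09,.19,.018),[.631,-.008,.22],"grey",1),("bay",box(.11,.2,.016),[.5295,.3086,-.05],"any",1)]
for n,P,p,k,y in L:
    for cam in("top","scene"):
        x,e=fit(P,p,k,cam,bool(y)); print(n,cam,x[:2].round(4),np.degrees(x[2:]).round(1),"err",round(e,3))
E
```

```text
big top [0.4237 0.1367] [] err 0.037
big scene [0.427  0.1349] [] err 0.064
small top [ 0.3487 -0.2821] [] err 0.063
small scene [ 0.3521 -0.2838] [] err 0.049
wheel top [0.3481 0.2769] [] err 0.102
wheel scene [0.3497 0.2759] [] err 0.119
fa top [0.4366 0.0131] [28.2] err 0.025
fa scene [0.4376 0.0122] [28.] err 0.04
fb top [ 0.4043 -0.1331] [-15.3] err 0.035
fb scene [ 0.4066 -0.1331] [-15.5] err 0.029
dish top [ 0.5471 -0.3273] [] err 0.034
dish scene [ 0.5451 -0.3265] [] err 0.039
tray top [ 0.6336 -0.0074] [12.8] err 0.017
tray scene [ 0.6348 -0.0082] [12.8] err 0.022
bay top [0.5314 0.3131] [-3.5] err 0.02
bay scene [0.5332 0.3123] [-2.8] err 0.025
```

>>> {"name": "move_arm", "arguments": {"commands": "0.0275 -0.040 -0.02 0 0 0 1; 0.0275 -0.040 -0.02 0 0 0 1; 0.0275 -0.040 -0.02 0 0 0 1; 0.0275 -0.040 -0.02 0 0 0 1; 0.0275 -0.040 -0.02 0 0 0 1; 0.0275 -0.0415 -0.02 0 0 0 1; 0 0 -0.03 0 0 0 1; 0 0 0 0 0 0 1"}}

```text
t: 0.9
position: [0.3396, 0.2874, 0.1067]
tcp_rot: [-0.002, 0.171, 0.985, -0.002]
wrist_force: [-0.9, 0.7, 0.0]
grip_width: 0.0858
```

Run:
```python
from plant import r
import cv2
c=r.read_camera("wrist");c2=r.read_camera("wrist")
s=r.read_state();print(s["t"],s["position"],s["dq"].round(3))
print(c["tool_from_camera"]); cv2.imwrite("pics/w1.png",c2["color"][:,:,::-1])
```

```text
1.0 [0.34021064 0.28954215 0.10979135] [ 0.019 -0.023 -0.02   0.002  0.003 -0.001]
[[ 8.96867959e-04 -9.65252862e-01 -2.61316107e-01  6.67019944e-02]
 [ 9.99997693e-01  3.55611867e-04  2.11854724e-03 -4.49604221e-04]
 [-1.95200668e-03 -2.61317404e-01  9.65250954e-01 -1.20702285e-01]
 [ 0.00000000e+00  0.00000000e+00  0.00000000e+00  1.00000000e+00]]
```

View pics/w1.png

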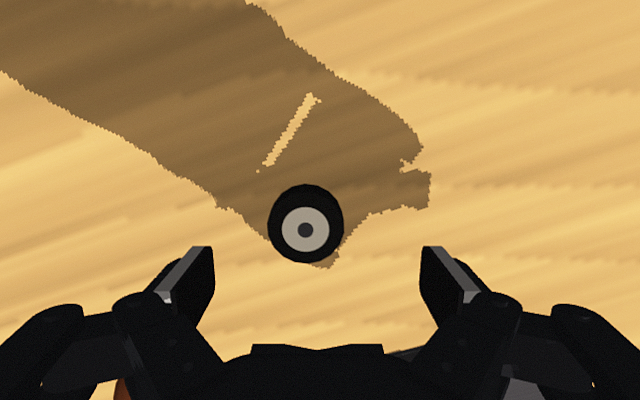

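Wrist view: the wheel at (305,230) lies between the jaws, near enough where it was computed. I'm descending.

>>> {"name": "move_arm", "arguments": {"commands": "0.0085 -0.013 -0.020 0 0 0 1; 0 0 -0.025 0 0 0 1; 0 0 -0.025 0 0 0 1; 0 0 -0.015 0 0 0 1; 0 0 0 0 0 0 1; 0 0 0 0 0 0 0; 0 0 0 0 0 0 0; 0 0 0 0 0 0 0"}}

```text
t: 1.8
position: [0.3495, 0.2769, 0.0259]
tcp_rot: [0.001, 0.169, 0.986, 0.001]
wrist_force: [-7.0, -1.7, 15.7]
grip_width: 0.048
```

>>> {"name": "move_arm", "arguments": {"commands": "0 0 0 0 0 0 0; 0 0 0 0 0 0 0; 0 0 0.02 0 0 0 0; 0 0 0.03 0 0 0 0; 0 0 0.03 0 0 0 0; 0 0 0.02 0 0 0 0; 0 0 0 0 0 0 0; 0 0 0 0 0 0 0"}}

```text
t: 2.6
position: [0.3489, 0.2763, 0.1245]
tcp_rot: [0.0, 0.17, 0.986, 0.0]
wrist_force: [-0.3, 0.0, -1.3]
grip_width: 0.048
```

>>> {"name": "move_arm", "arguments": {"commands": "0.0123 -0.0377 0 0 0 -4 0; 0.0123 -0.0377 0 0 0 -4 0; 0.0123 -0.0377 0 0 0 -4 0; 0.0123 -0.0377 0 0 0 -4 0; 0.0123 -0.0377 0 0 0 -4 0; 0.0123 -0.0377 0 0 0 -4 0; 0.0123 -0.0377 0 0 0 -4 0; 0.0123 -0.0377 0 0 0 -4 0"}}

```text
t: 3.4
position: [0.447, -0.027, 0.1233]
tcp_rot: [-0.001, 0.436, 0.9, -0.0]
wrist_force: [1.2, 0.4, -0.9]
grip_width: 0.0478
```

>>> {"name": "move_arm", "arguments": {"commands": "0.0123 -0.0377 0 0 0 -4 0; 0.0123 -0.0377 0 0 0 -4 0; 0.0123 -0.0377 0 0 0 -4 0; 0.0123 -0.0377 0 0 0 -4 0; 0.0123 -0.0377 0 0 0 -4 0; 0.0123 -0.0377 0 0 0 -4 0; 0.01 -0.03 0 0 0 -4 0; 0 0 0 0 0 0 0"}}

```text
t: 4.2
position: [0.531, -0.2845, 0.1224]
tcp_rot: [-0.001, 0.642, 0.767, -0.0]
wrist_force: [0.1, 1.1, -0.2]
grip_width: 0.0481
```

>>> {"name": "move_arm", "arguments": {"commands": "0.0075 -0.0215 0 0 0 0 0; 0.0075 -0.021 -0.005 0 0 0 0; 0 0 -0.02 0 0 0 0; 0 0 -0.02 0 0 0 0; 0 0 -0.02 0 0 0 0; 0 0 -0.015 0 0 0 0; 0 0 0 0 0 0 0; 0 0 0 0 0 0 0"}}

```text
t: 5.0
position: [0.5462, -0.3239, 0.0444]
tcp_rot: [-0.0, 0.639, 0.769, -0.0]
wrist_force: [-0.2, 0.1, -0.3]
grip_width: 0.048
```

>>> {"name": "move_arm", "arguments": {"commands": "0 -0.003 -0.006 0 0 0 0; 0 0 -0.004 0 0 0 0; 0 0 -0.003 0 0 0 0; 0 0 0 0 0 0 0; 0 0 0 0 0 0 0; 0 0 0 0 0 0 0.7; 0 0 0 0 0 0 0.7; 0 0 0 0 0 0 0.7"}}

```text
t: 5.8
position: [0.5462, -0.3271, 0.0316]
tcp_rot: [0.0, 0.64, 0.769, 0.0]
wrist_force: [-0.7, -0.5, -0.5]
grip_width: 0.0597
```

>>> {"name": "move_arm", "arguments": {"commands": "0 0 0.02 0 0 0 0.7; 0 0 0.04 0 0 0 0.7; -0.02 0 0.03 0 0 0 1; -0.04 0.011 0 0 0 0 1; -0.04 0.011 0 0 0 0 1; -0.04 0.011 0 0 0 0 1; -0.04 0.011 0 0 0 0 1; -0.016 0 0 0 0 0 1"}}

```text
t: 6.6
position: [0.3476, -0.2818, 0.1214]
tcp_rot: [-0.0, 0.64, 0.769, -0.0]
wrist_force: [0.9, -0.4, 0.0]
grip_width: 0.0852
```

Run:
```python
from plant import r
import cv2
c=r.read_camera("wrist");s0=r.read_state();c2=r.read_camera("wrist");t=r.read_camera("top")
s=r.read_state();print(s["t"],s0["position"],s["position"],s["tcp_rot"].round(4))
a=c2["color"][:,:,::-1];b=t["color"][:,:,::-1][150:310,400:520]
cv2.imwrite("pics/w2.png",cv2.hconcat([cv2.resize(a,(480,300)),cv2.resize(b,(225,300))]))
# ball centroid in wrist image -> world at z=.02
from scipy.spatial.transform import Rotation as Ro
import numpy as np
q=s0["tcp_rot"];R=Ro.from_quat([q[1],q[2],q[3],q[0]]).as_matrix()
np.savez("w2.npz",im=c2["color"],K=c2["K"],T=c2["tool_from_camera"],p=s0["position"],R=R)
h=cv2.cvtColor(c2["color"],cv2.COLOR_RGB2HSV);m=((h[...,0]<14)&(h[...,2]<110)&(h[...,1]>100)).astype(np.uint8)
n,l,st,ce=cv2.connectedComponentsWithStats(m)
for i in range(1,n):
    if st[i,4]>300:
        T=c2["tool_from_camera"];d=R@T[:3,:3]@np.linalg.solve(c2["K"],[*ce[i],1]);C=s0["position"]+R@T[:3,3]
        print(st[i],ce[i],(C+d*(.02-C[2])/d[2]).round(4))
```

```text
6.75 [ 0.34705652 -0.28240886  0.12154248] [ 0.35010629 -0.28343762  0.12198245] [ 6.000e-04  6.400e-01  7.683e-01 -0.000e+00]
[ 293  176   58   58 2600] [321.17884615 204.60730769] [ 0.3496 -0.2831  0.02  ]
```

View pics/w2.png

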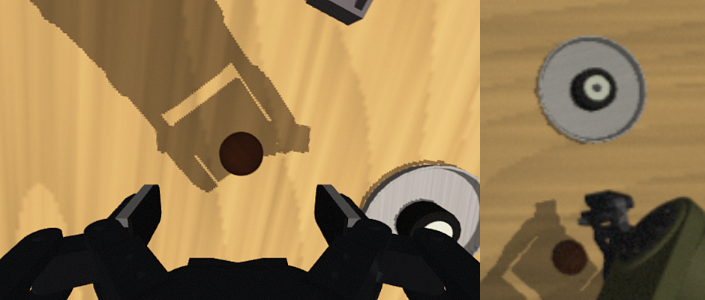

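The wheel lies flat in the dish. The small ball measures (0.350,-0.283), directly under the tool. I'm descending.

>>> {"name": "move_arm", "arguments": {"commands": "0 0 -0.025 0 0 0 1; 0 0 -0.03 0 0 0 1; 0 0 -0.02 0 0 0 1; 0 0 -0.016 0 0 0 1; 0 0 0 0 0 0 1; 0 0 0 0 0 0 0; 0 0 0 0 0 0 0; 0 0 0 0 0 0 0"}}

```text
t: 7.55
position: [0.3506, -0.2834, 0.0312]
tcp_rot: [0.001, 0.64, 0.769, -0.0]
wrist_force: [0.2, -0.0, -0.2]
grip_width: 0.044
```

>>> {"name": "move_arm", "arguments": {"commands": "0 0 0 0 0 0 0; 0 0 0 0 0 0 0; 0 0 0.02 0 0 0 0; 0 0 0.03 0 0 0 0; 0 0 0.03 0 0 0 0; 0 0 0.02 0 0 0 0; 0 0 0 0 0 0 0; 0 0 0 0 0 0 0"}}

```text
t: 8.35
position: [0.3501, -0.2831, 0.1305]
tcp_rot: [0.0, 0.64, 0.769, -0.0]
wrist_force: [0.2, -0.0, -0.9]
grip_width: 0.037
```

>>> {"name": "move_arm", "arguments": {"commands": "0.029 0.0225 0 0 0 0 0; 0.029 0.0225 0 0 0 0 0; 0.029 0.0225 0 0 0 0 0; 0.029 0.0225 0 0 0 0 0; 0.029 0.0225 0 0 0 0 0; 0.029 0.0225 0 0 0 0 0; 0.029 0.0225 0 0 0 0 0; 0.029 0.0225 0 0 0 0 0"}}

```text
t: 9.15
position: [0.5827, -0.1018, 0.1288]
tcp_rot: [-0.001, 0.64, 0.769, -0.001]
wrist_force: [-0.0, -0.6, -0.5]
grip_width: 0.037
```

>>> {"name": "move_arm", "arguments": {"commands": "0.029 0.0225 0 0 0 0 0; 0.029 0.0225 0 0 0 0 0; 0.004 0.003 0 0 0 0 0; 0 0 0 0 0 0 0; 0 0 0 0 0 0 0; 0 0 0 0 0 0 0; 0 0 0 0 0 0 0; 0 0 0 0 0 0 0"}}

```text
t: 9.95
position: [0.6439, -0.0556, 0.1306]
tcp_rot: [0.0, 0.64, 0.768, 0.0]
wrist_force: [0.3, 0.2, -1.1]
grip_width: 0.0367
```

Run:
```python
from plant import r
import cv2
c=r.read_camera("wrist");s=r.read_state();print(s["t"],s["position"],s["tcp_rot"].round(4))
cv2.imwrite("pics/w3.png",c["color"][:,:,::-1])
```

```text
10.0 [ 0.64394114 -0.05547555  0.13060277] [1.000e-04 6.398e-01 7.685e-01 0.000e+00]
```

View pics/w3.png

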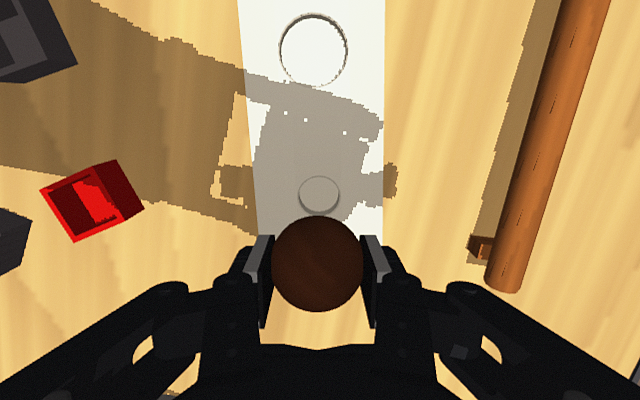

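Run:
```python
from plant import r
import numpy as np
from scipy.spatial.transform import Rotation as Ro
c=r.read_camera("wrist");s=r.read_state();q=s["tcp_rot"];R=Ro.from_quat([q[1],q[2],q[3],q[0]]).as_matrix();T=c["tool_from_camera"];K=c["K"]
C=s["position"]+R@T[:3,3]
for n,u,v,z in(("S",319,195,.018),("L",313.5,49,.018)):
    d=R@T[:3,:3]@np.linalg.solve(K,[u,v,1]);print(n,(C+d*(z-C[2])/d[2]).round(4))
d=np.linalg.solve(K,[317.5,264,1]);dep=K[0,0]*.04/92
print("ball in tool",(T[:3,:3]@(d*dep)+T[:3,3]).round(4), "world",(C+R@T[:3,:3]@d*dep).round(4),K[0,0],s["t"])
```

```text
S [ 0.6446 -0.0527  0.018 ]
L [0.6236 0.0407 0.018 ]
ball in tool [-0.0022 -0.0003  0.0155] world [ 0.6441 -0.0576  0.1151] 343.11614325351707 10.05
```

>>> {"name": "move_arm", "arguments": {"commands": "0 0.0035 -0.02 0 0 0 0; 0 0 -0.03 0 0 0 0; 0 0 -0.02 0 0 0 0; 0 0 -0.01 0 0 0 0; 0 0 -0.003 0 0 0 0; 0 0 0 0 0 0 0; 0 0 -0.002 0 0 0 0; 0 0 0 0 0 0 0"}}

```text
t: 10.85
position: [0.6444, -0.0516, 0.0462]
tcp_rot: [0.0, 0.64, 0.769, 0.0]
wrist_force: [-0.0, 0.2, -0.7]
grip_width: 0.0372
```

>>> {"name": "move_arm", "arguments": {"commands": "0 0 -0.002 0 0 0 0; 0 0 0 0 0 0 0; 0 0 0 0 0 0 0; 0 0 0 0 0 0 0.5; 0 0 0 0 0 0 0.6; 0 0 0 0 0 0 0.7; 0 0 0 0 0 0 0.7; 0 0 0 0 0 0 0.7"}}

```text
t: 11.65
position: [0.644, -0.0515, 0.0433]
tcp_rot: [-0.0, 0.64, 0.769, -0.0]
wrist_force: [0.2, 0.6, 0.3]
grip_width: 0.0596
```

>>> {"name": "move_arm", "arguments": {"commands": "0 0 0.02 0 0 0 0.7; 0 0 0.04 0 0 0 0.7; 0 0 0.03 0 0 0 0.8; -0.037 0.031 0 0 0 0 1; -0.037 0.031 0 0 0 0 1; -0.037 0.031 0 0 0 0 1; -0.037 0.031 0 0 0 0 1; -0.037 0.031 0 0 0 0 1"}}

```text
t: 12.45
position: [0.4574, 0.1043, 0.1335]
tcp_rot: [0.0, 0.64, 0.769, 0.0]
wrist_force: [1.2, 0.2, 0.9]
grip_width: 0.0852
```

>>> {"name": "move_arm", "arguments": {"commands": "-0.034 0.031 0 0 0 0 1; 0 0 0 0 0 0 1; 0 0 0 0 0 0 1; 0 0 0 0 0 0 1; 0 0 0 0 0 0 1; 0 0 0 0 0 0 1; 0 0 0 0 0 0 1; 0 0 0 0 0 0 1"}}

```text
t: 13.25
position: [0.4253, 0.1342, 0.1333]
tcp_rot: [-0.0, 0.64, 0.769, -0.0]
wrist_force: [0.2, -0.5, -0.2]
grip_width: 0.0856
```

```bash
cat > look.py <<'E'
import cv2,sys
import numpy as np
from plant import r
from scipy.spatial.transform import Rotation as Ro
def w2w(c,s,u,v,z):
    q=s["tcp_rot"];R=Ro.from_quat([q[1],q[2],q[3],q[0]]).as_matrix();T=c["tool_from_camera"]
    C=s["position"]+R@T[:3,3];d=R@T[:3,:3]@np.linalg.solve(c["K"],[u,v,1]);return (C+d*(z-C[2])/d[2]).round(4)
def both(name,x0,y0,x1,y1):
    s=r.read_state();c=r.read_camera("wrist");t=r.read_camera("top")
    print(s["t"],s["position"].round(4),s["tcp_rot"].round(4),s["dq"].round(2))
    b=t["color"][y0:y1,x0:x1,::-1];k=300/(y1-y0)
    cv2.imwrite(f"pics/{name}.png",cv2.hconcat([cv2.resize(c["color"][:,:,::-1],(480,300)),cv2.resize(b,None,fx=k,fy=k,interpolation=cv2.INTER_CUBIC)[:300,:320]]))
    return s,c,t
E
python3 - <<'E'
from look import *
s,c,t=both("w4",260,130,380,270)
h=cv2.cvtColor(c["color"],cv2.COLOR_RGB2HSV);m=((h[...,0]<14)&(h[...,2]<110)&(h[...,1]>100)).astype(np.uint8)
n,l,st,ce=cv2.connectedComponentsWithStats(m)
for i in range(1,n):
    if st[i,4]>600: print(st[i],ce[i],w2w(c,s,*ce[i],.028))
E
```

```text
13.25 [0.4253 0.1342 0.1333] [-0.000e+00  6.398e-01  7.685e-01 -1.000e-04] [ 0. -0.  0. -0.  0.  0.]
[ 278  157   81   81 5152] [317.61490683 196.72806677] [0.4247 0.1374 0.028 ]
```

View pics/w4.png

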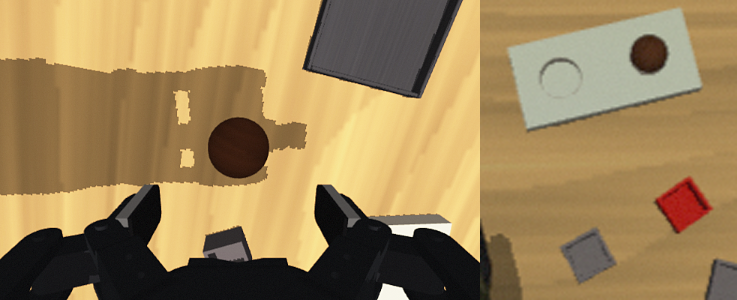

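The small ball sits in the small dimple. The big ball measures (0.425,0.137), so I'll grasp it there.

>>> {"name": "move_arm", "arguments": {"commands": "0 0.0025 -0.025 0 0 0 1; 0 0 -0.03 0 0 0 1; 0 0 -0.025 0 0 0 1; 0 0 -0.017 0 0 0 1; 0 0 0 0 0 0 1; 0 0 0 0 0 0 0; 0 0 0 0 0 0 0; 0 0 0 0 0 0 0"}}

```text
t: 14.15
position: [0.426, 0.1371, 0.0379]
tcp_rot: [0.001, 0.64, 0.769, 0.001]
wrist_force: [-1.2, -1.5, 8.4]
grip_width: 0.0531
```

>>> {"name": "move_arm", "arguments": {"commands": "0 0 0 0 0 0 0; 0 0 0 0 0 0 0; 0 0 0.02 0 0 0 0; 0 0 0.03 0 0 0 0; 0 0 0.03 0 0 0 0; 0 0 0.02 0 0 0 0; 0 0 0 0 0 0 0; 0 0 0 0 0 0 0"}}

```text
t: 14.95
position: [0.4251, 0.1369, 0.1366]
tcp_rot: [0.0, 0.64, 0.769, 0.0]
wrist_force: [-0.5, -0.3, -1.2]
grip_width: 0.0534
```

>>> {"name": "move_arm", "arguments": {"commands": "0.033 -0.016 0 0 0 0 0; 0.033 -0.016 0 0 0 0 0; 0.033 -0.016 0 0 0 0 0; 0.033 -0.016 0 0 0 0 0; 0.033 -0.016 0 0 0 0 0; 0.033 -0.0165 0 0 0 0 0; 0 0 0 0 0 0 0; 0 0 0 0 0 0 0"}}

```text
t: 15.75
position: [0.6226, 0.0401, 0.1344]
tcp_rot: [-0.001, 0.64, 0.768, -0.001]
wrist_force: [-0.8, 0.9, -2.0]
grip_width: 0.0533
```

Run:
```python
from look import *
s=r.read_state();c=r.read_camera("wrist")
h=cv2.cvtColor(c["color"],cv2.COLOR_RGB2HSV);m=((h[...,0]<14)&(h[...,2]<110)&(h[...,1]>100)).astype(np.uint8)
n,l,st,ce=cv2.connectedComponentsWithStats(m)
for i in range(1,n):
    if st[i,4]>900: print(st[i],ce[i],"if held at tcp-.0085:",w2w(c,s,*ce[i],s["position"][2]-.0085))
print(s["position"],s["t"])
```

```text
[ 501   59   86  232 1684] [540.02315914 165.35985748] if held at tcp-.0085: [0.6979 0.0973 0.1259]
[  249   198   136   152 14966] [316.9771482  268.57376721] if held at tcp-.0085: [0.6222 0.0393 0.1259]
[0.62260902 0.04010158 0.13438129] 15.75
```

>>> {"name": "move_arm", "arguments": {"commands": "0 0.0005 -0.02 0 0 0 0; 0 0 -0.03 0 0 0 0; 0 0 -0.02 0 0 0 0; 0 0 -0.01 0 0 0 0; 0 0 -0.005 0 0 0 0; 0 0 0 0 0 0 0; 0 0 0 0 0 0 0; 0 0 0 0 0 0 0"}}

```text
t: 16.6
position: [0.6235, 0.0409, 0.0524]
tcp_rot: [0.001, 0.64, 0.769, 0.001]
wrist_force: [-0.5, 0.4, -1.1]
grip_width: 0.0533
```

>>> {"name": "move_arm", "arguments": {"commands": "0 0 -0.003 0 0 0 0; 0 0 -0.002 0 0 0 0; 0 0 -0.002 0 0 0 0; 0 0 0 0 0 0 0; 0 0 0 0 0 0 0; 0 0 0 0 0 0 0.75; 0 0 0 0 0 0 0.85; 0 0 0 0 0 0 0.85"}}

```text
t: 17.4
position: [0.623, 0.041, 0.0442]
tcp_rot: [-0.0, 0.64, 0.769, -0.0]
wrist_force: [0.2, -0.4, -0.5]
grip_width: 0.0727
```

>>> {"name": "move_arm", "arguments": {"commands": "0 0 0.02 0 0 0 0.85; 0 0 0.04 0 0 0 0.85; 0 0 0.03 0 0 2.5 0.85; -0.038 -0.0055 0 0 0 3 1; -0.037 -0.0055 0 0 0 3 1; -0.037 -0.0055 0 0 0 3 1; -0.037 -0.0055 0 0 0 3 1; -0.037 -0.006 0 0 0 3 1"}}

```text
t: 18.2
position: [0.4355, 0.0128, 0.1342]
tcp_rot: [-0.0, 0.514, 0.858, -0.0]
wrist_force: [1.4, -0.1, 0.9]
grip_width: 0.0854
```

Run:
```python
from look import *
r.read_camera("wrist");r.read_camera("wrist")
s,c,t=both("w5",260,120,400,290)
q=s["tcp_rot"];R=Ro.from_quat([q[1],q[2],q[3],q[0]]).as_matrix();print("psi",np.degrees(np.arctan2(R[1,1],R[0,1])))
T=c["tool_from_camera"];C=s["position"]+R@T[:3,3]
import itertools
# expected rim outline in wrist image
for a in(0,1,2,3):
    th=np.radians(28.1+45+90*a);X=np.array([.437+.0297*np.cos(th),.0127+.0297*np.sin(th),.028])
    p=c["K"]@(T[:3,:3].T@(R.T@(X-C)));print((p[:2]/p[2]*.75).round(0),end=" ")
```

```text
18.3 [0.4337 0.0127 0.134 ] [-1.000e-03  5.146e-01  8.574e-01 -6.000e-04] [ 0.01  0.06 -0.12  0.    0.01  0.07]
psi 28.06309841388185
[265. 130.] [218. 130.] [219. 174.] [264. 174.]
```

View pics/w5.png

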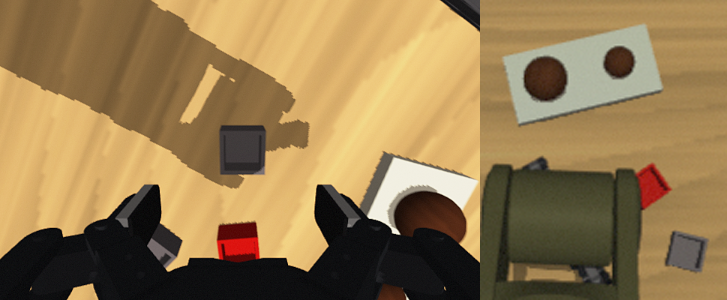

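Both balls are seated. The grey foot at (243,150) is aligned with the jaws and matches its predicted outline, and the red decoy at (238,240) lies well aside.

>>> {"name": "move_arm", "arguments": {"commands": "0.003 0 -0.025 0 0 0 1; 0 0 -0.03 0 0 0 1; 0 0 -0.025 0 0 0 1; 0 0 -0.019 0 0 0 1; 0 0 0 0 0 0 1; 0 0 0 0 0 0 0; 0 0 0 0 0 0 0; 0 0 0 0 0 0 0"}}

```text
t: 19.2
position: [0.4408, 0.0129, 0.0363]
tcp_rot: [0.001, 0.515, 0.857, 0.0]
wrist_force: [0.0, -0.1, -0.6]
grip_width: 0.0442
```

>>> {"name": "move_arm", "arguments": {"commands": "0 0 0 0 0 0 0; 0 0 0 0 0 0 0; 0 0 0.02 0 0 0 0; 0 0 0.03 0 0 0 0; 0 0 0.03 0 0 0 0; 0 0 0.02 0 0 0 0; 0 0 0 0 0 0 0; 0 0 0 0 0 0 0"}}

```text
t: 20.0
position: [0.4401, 0.0129, 0.1356]
tcp_rot: [0.0, 0.515, 0.857, 0.0]
wrist_force: [-0.8, -0.7, -0.2]
grip_width: 0.0407
```

>>> {"name": "move_arm", "arguments": {"commands": "0.0095 0.035 0 0 0 -3 0; 0.0095 0.035 0 0 0 -3 0; 0.0095 0.035 0 0 0 -3 0; 0.0095 0.035 0 0 0 -3 0; 0.0095 0.035 0 0 0 -3 0; 0.0095 0.035 0 0 0 -3 0; 0.0095 0.035 0 0 0 -3 0; 0.0095 0.035 0 0 0 -3 0"}}

```text
t: 20.8
position: [0.5158, 0.2942, 0.1338]
tcp_rot: [-0.0, 0.683, 0.73, -0.001]
wrist_force: [-0.0, 0.2, -0.7]
grip_width: 0.0406
```

>>> {"name": "move_arm", "arguments": {"commands": "0.0095 0.035 0 0 0 -3 0; 0.0095 0.034 0 0 0 -3 0; 0 0 0 0 0 0 0; 0 0 0 0 0 0 0; 0 0 0 0 0 0 0; 0 0 0 0 0 0 0; 0 0 0 0 0 0 0; 0 0 0 0 0 0 0"}}

```text
t: 21.6
position: [0.5352, 0.3615, 0.1356]
tcp_rot: [0.0, 0.72, 0.694, 0.0]
wrist_force: [0.1, -0.1, 0.2]
grip_width: 0.0404
```

>>> {"name": "move_arm", "arguments": {"commands": "0 0 -0.025 0 0 0 0; 0 0 -0.03 0 0 0 0; 0 0 -0.025 0 0 0 0; 0 0 -0.008 0 0 0 0; 0 0 0 0 0 0 0; 0 0 -0.003 0 0 0 0; 0 0 -0.002 0 0 0 0; 0 0 0 0 0 0 0"}}

```text
t: 22.4
position: [0.5354, 0.3621, 0.0431]
tcp_rot: [0.0, 0.719, 0.694, 0.001]
wrist_force: [-0.5, 0.2, -1.5]
grip_width: 0.0404
```

>>> {"name": "move_arm", "arguments": {"commands": "0 0 -0.002 0 0 0 0; 0 0 0 0 0 0 0; 0 0 0 0 0 0 0; 0 0 0 0 0 0 0; 0 0 0 0 0 0 0.65; 0 0 0 0 0 0 0.65; 0 0 0 0 0 0 0.65; 0 0 0 0 0 0 0.65"}}

```text
t: 23.2
position: [0.535, 0.3619, 0.0403]
tcp_rot: [-0.0, 0.72, 0.694, -0.0]
wrist_force: [-0.1, -0.7, 0.0]
grip_width: 0.0559
```

>>> {"name": "move_arm", "arguments": {"commands": "0 0 0.02 0 0 0 0.65; 0 0 0.04 0 0 0 0.65; 0 0 0.035 0 0 0 0.8; -0.01 -0.038 0 0 0 -1 1; -0.01 -0.038 0 0 0 -1 1; -0.01 -0.038 0 0 0 -1 1; -0.01 -0.038 0 0 0 -1 1; -0.01 -0.038 0 0 0 -1 1"}}

```text
t: 24.0
position: [0.4845, 0.1705, 0.1355]
tcp_rot: [0.0, 0.749, 0.662, 0.0]
wrist_force: [0.7, -0.7, 0.0]
grip_width: 0.0855
```

>>> {"name": "move_arm", "arguments": {"commands": "-0.01 -0.038 0 0 0 -1 1; -0.01 -0.038 0 0 0 -1 1; -0.01 -0.038 0 0 0 -1 1; -0.01 -0.038 0 0 0 -1 1; -0.01 -0.038 0 0 0 -1 1; -0.01 -0.038 0 0 0 -1 1; -0.01 -0.038 0 0 0 -1 1; -0.01 -0.038 0 0 0 -1 1"}}

```text
t: 24.8
position: [0.4045, -0.1336, 0.1356]
tcp_rot: [0.0, 0.794, 0.608, 0.0]
wrist_force: [0.3, -0.3, 0.7]
grip_width: 0.0854
```

Run:
```python
from look import *
r.read_camera("wrist");r.read_camera("wrist")
s,c,t=both("w6",120,130,280,270)
q=s["tcp_rot"];R=Ro.from_quat([q[1],q[2],q[3],q[0]]).as_matrix();print("psi",np.degrees(np.arctan2(R[1,1],R[0,1])))
T=c["tool_from_camera"];C=s["position"]+R@T[:3,3]
for a in(0,1,2,3):
    th=np.radians(-15.4+45+90*a);X=np.array([.4055+.0297*np.cos(th),-.133+.0297*np.sin(th),.028])
    p=c["K"]@(T[:3,:3].T@(R.T@(X-C)));print((p[:2]/p[2]*.75).round(0),end=" ")
```

```text
24.9 [ 0.4042 -0.1352  0.1356] [ 3.000e-04  7.949e-01  6.068e-01 -0.000e+00] [0.09 0.   0.   0.01 0.01 0.08]
psi -15.287723601557477
[262. 125.] [216. 125.] [216. 169.] [261. 169.]
```

View pics/w6.png

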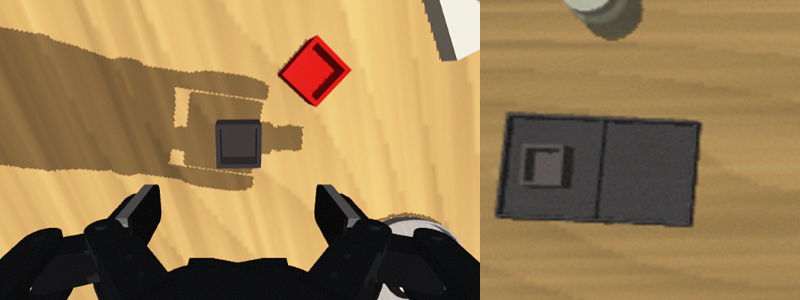

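The first foot stands in the left bay. The second grey foot at (238,145) is aligned with the jaws, and the red one at (315,72) is clear of them.

>>> {"name": "move_arm", "arguments": {"commands": "0.001 0.002 -0.025 0 0 0 1; 0 0 -0.03 0 0 0 1; 0 0 -0.025 0 0 0 1; 0 0 -0.0195 0 0 0 1; 0 0 0 0 0 0 1; 0 0 0 0 0 0 0; 0 0 0 0 0 0 0; 0 0 0 0 0 0 0"}}

```text
t: 25.8
position: [0.4067, -0.1301, 0.0369]
tcp_rot: [0.001, 0.793, 0.609, 0.0]
wrist_force: [-0.0, 0.8, 0.1]
grip_width: 0.044
```

>>> {"name": "move_arm", "arguments": {"commands": "0 0 0 0 0 0 0; 0 0 0 0 0 0 0; 0 0 0.02 0 0 0 0; 0 0 0.03 0 0 0 0; 0 0 0.03 0 0 0 0; 0 0 0.02 0 0 0 0; 0 0 0 0 0 0 0; 0 0 0 0 0 0 0"}}

```text
t: 26.6
position: [0.4061, -0.1301, 0.1359]
tcp_rot: [0.0, 0.793, 0.609, 0.0]
wrist_force: [0.1, -0.1, -1.1]
grip_width: 0.0402
```

>>> {"name": "move_arm", "arguments": {"commands": "0.0112 0.0358 0 0 0 1.2 0; 0.0112 0.0358 0 0 0 1.2 0; 0.0112 0.0358 0 0 0 1.2 0; 0.0112 0.0358 0 0 0 1.2 0; 0.0112 0.0358 0 0 0 1.2 0; 0.0112 0.0358 0 0 0 1.2 0; 0.0112 0.0358 0 0 0 1.2 0; 0.0112 0.0358 0 0 0 1.2 0"}}

```text
t: 27.4
position: [0.4954, 0.1578, 0.1344]
tcp_rot: [-0.001, 0.739, 0.673, -0.001]
wrist_force: [0.5, -0.6, 0.8]
grip_width: 0.0406
```

>>> {"name": "move_arm", "arguments": {"commands": "0.0112 0.0358 0 0 0 1.2 0; 0.0112 0.0358 0 0 0 1.2 0; 0.011 0.036 0 0 0 0 0; 0 0 0 0 0 0 0; 0 0 0 0 0 0 0; 0 0 0 0 0 0 0; 0 0 0 0 0 0 0; 0 0 0 0 0 0 0"}}

```text
t: 28.2
position: [0.5291, 0.2632, 0.1359]
tcp_rot: [0.0, 0.726, 0.688, -0.0]
wrist_force: [-0.1, -0.2, 0.2]
grip_width: 0.0404
```

>>> {"name": "move_arm", "arguments": {"commands": "0 0 -0.025 0 0 0 0; 0 0 -0.03 0 0 0 0; 0 0 -0.025 0 0 0 0; 0 0 -0.008 0 0 0 0; 0 0 0 0 0 0 0; 0 0 -0.003 0 0 0 0; 0 0 -0.002 0 0 0 0; 0 0 0 0 0 0 0"}}

```text
t: 29.0
position: [0.5294, 0.264, 0.0435]
tcp_rot: [0.0, 0.726, 0.688, 0.0]
wrist_force: [-0.3, -0.5, -0.4]
grip_width: 0.0399
```

>>> {"name": "move_arm", "arguments": {"commands": "0 0 -0.0015 0 0 0 0; 0 0 0 0 0 0 0; 0 0 0 0 0 0 0; 0 0 0 0 0 0 0; 0 0 0 0 0 0 0.65; 0 0 0 0 0 0 0.65; 0 0 0 0 0 0 0.65; 0 0 0 0 0 0 0.65"}}

```text
t: 29.8
position: [0.5291, 0.2639, 0.0414]
tcp_rot: [-0.0, 0.726, 0.688, 0.0]
wrist_force: [-0.8, -0.2, 0.9]
grip_width: 0.0557
```

>>> {"name": "move_arm", "arguments": {"commands": "0 0 0.02 0 0 0 0.65; 0 0 0.04 0 0 0 0.65; 0 0 0.035 0 0 0 0.8; -0.02 0 0.04 0 0 0 1; -0.04 0 0.02 0 0 0 1; -0.04 -0.01 0 0 0 0 1; -0.03 -0.01 0 0 0 0 1; 0 0 0 0 0 0 1"}}

```text
t: 30.6
position: [0.3965, 0.2433, 0.1968]
tcp_rot: [-0.0, 0.725, 0.689, -0.0]
wrist_force: [-0.6, 0.8, 0.6]
grip_width: 0.0857
```

Run:
```python
from plant import r
import cv2
t=r.read_camera("top");s=r.read_camera("scene");print(r.read_state()["t"],r.read_state()["position"])
import pickle;pickle.dump({"top":t,"scene":s},open("end.pkl","wb"))
a=cv2.resize(t["color"][80:280,110:510,::-1],(800,400));b=cv2.resize(s["color"][100:340,130:490,::-1],None,fx=2.2,fy=2.2)
cv2.imwrite("pics/end_top.png",a);cv2.imwrite("pics/end_scene.png",b)
```

```text
30.7 [0.39922863 0.24404085 0.19696993]
```

View pics/end_top.png

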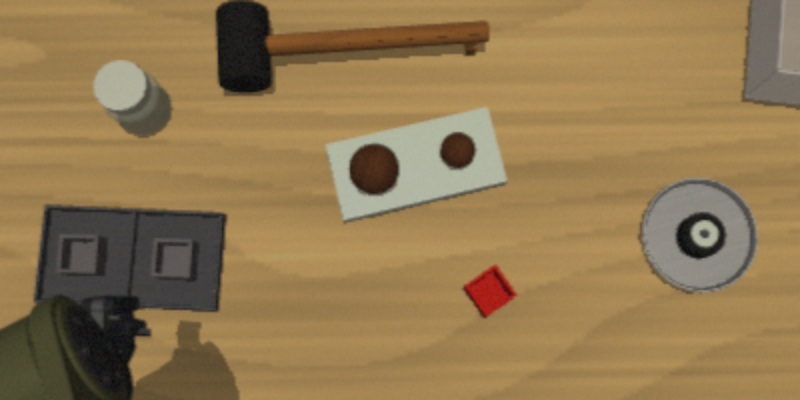

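View pics/end_scene.png

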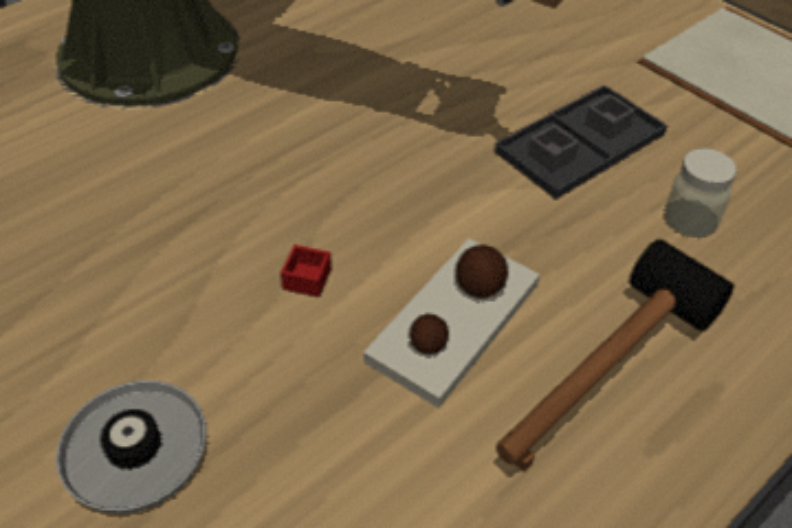

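Top crop: balls at (374,169) and (457,151), wheel in the dish (703,236), one foot in each bay at (82,256) and (176,260). Last, a numeric check of ball seating in both cameras, then I'll hand in.

Run:
```python
import pickle,fit,h
from fit import *
E=pickle.load(open("end.pkl","rb"));h.D.update(E);fit.D.update(E)
c=np.array([.634,-.008]);a=np.radians(12.8);R=np.array([[np.cos(a),np.sin(a)],[-np.sin(a),np.cos(a)]])
for n,d,p,z0 in(("big",.056,[.623,.04,0],.008),("small",.04,[.644,-.054,0],.012)):
    for cam in("top","scene"):
        x,e=fit.fit(ball(d),p,"dark",cam,False,z0);print(n,cam,"tray frame",(R@(x-c)).round(4),"err",round(e,3))
from plant import r
print(r.read_state()["dq"].round(3)); r.close_job()
```

```text
Traceback (most recent call last):
AttributeError: 'function' object has no attribute 'D'
```

Run:
```python
import pickle
from fit import *
D.update(pickle.load(open("end.pkl","rb")))
c=np.array([.634,-.008]);a=np.radians(12.8);R=np.array([[np.cos(a),np.sin(a)],[-np.sin(a),np.cos(a)]])
for n,d,p,z0 in(("big",.056,[.623,.04,0],.008),("small",.04,[.644,-.054,0],.012)):
    for cam in("top","scene"):
        x,e=fit(ball(d),p,"dark",cam,False,z0);print(n,cam,"tray frame",(R@(x-c)).round(4),"err",round(e,3))
```

```text
big top tray frame [-0.0013  0.049 ] err 0.077
big scene tray frame [0.0015 0.0462] err 0.047
small top tray frame [-0.0015 -0.0464] err 0.132
small scene tray frame [ 0.0018 -0.0495] err 0.069
```

```bash
python3 -c "
from plant import r
print(r.close_job())"
```

```text
the job is handed in; nothing more can be done
None
```

The job is handed in after about 31 s of robot time. All five spares are put away:
- **Wheel:** lies flat in the dish.
- **Balls:** the small ball is in the small dimple and the large ball in the large one.
- **Feet:** one grey foot stands in each bay of the tray. The red look-alike was left alone.

**Final checks:** the closing top and scene pictures show each spare in its place, and the mallet and jar look undisturbed. The gripper was open and about 0.2 m up, clear of everything. In both cameras the balls measure within 2 mm of their dimple centres sideways, against the 8 mm allowed. Their seated height was assumed in that fit, and the wheel and feet were checked by eye only.

**Failures and disagreements:** the first run of the numeric check failed on a script slip and was repeated. The two cameras disagreed by up to about 3 mm on positions. No verdict was reported on hand-in.

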